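# Turn the reagent carousel to the blue vial and hold it

### The arm

A 7-joint arm with a two-finger parallel gripper is mounted at the origin on the work surface; the furniture and walls round the work are solid. World frame = base frame: x ahead of the robot, y to its left, z up, the work surface at z = 0. Lengths are in m, angles in rad, forces in N, time in s.
With the tool pointing down it reaches from about 0.425 to 0.95 m from the base axis. Payload 16.7 kg.
Tool frame: the origin (TCP) lies midway between the tips of the shut fingers; the grasp point (between the pads) lies 19 mm behind it (bot.grip_depth is the distance from the TCP to the grasp point, in m); z points along the fingers, y is the line along which they close (so a half turn about z gives the same grasp; the last joint's range is limited). The gripper opens to 94 mm and grips with 3 to 60 N. Pads are 16 mm wide; open, the fingers measure 119 mm over their backs; the gripper's body (75 mm by 177 mm) begins 78 mm behind the grasp point.
Start: joints at [1.137, 0.426, 0.074, 1.606, -0.034, 1.111, -0.067], TCP at [0.19, -0.648, 0.205] pointing down, gripper open.
Joint ranges: [-2.85, 2.85], [-0.5, 2.14], [-1.23, 1.37], [0.21, 2.46], [-1.02, 4.16], [0.16, 2.05], [-2.73, 2.73]. Speed limits (rad/s): [1.89, 1.89, 2.39, 2.39, 3.01, 3.01, 3.01].

### API

Orientations are given as a rotation vector (axis times angle).
In Python, from workcell import get_obs, read_camera, bot gives the robot as it stands. The module is installed in compiled form; this text tells all that it offers.
- The arm moves only by the shell command python3 -m jog 'ROWS' [OPENING]. ROWS is JSON, a list of rows, each a list of 4 numbers: the shift along the tool's x, y, z in m, then the turn about the tool's z in degrees. A call has 1 to 5 rows; each row is the pose to reach, as a shift and turn from the pose commanded when the call began, along the tool's axes at that moment; what a row does not reach only later rows make up. A row lasts 1/8 s, in which the tool goes at most 62.5 mm and 10.7 degrees, less where a joint would pass 70% of its speed; a pose out of reach is approached as far as the arm can. A call with a gripper value outside its range is refused whole. OPENING is the finger opening in m, from 0 to 0.094, set as the call begins (- or left out, the last holds). The fingers move at their own pace and stop on an object; the grip force is fixed at half the most. Time passes only in rows, so rows that repeat a pose let the fingers close. It gives the time, the measured TCP pose, the force, the opening and the grip force at its end, in the units of the state.
- get_obs(): the state, without advancing time (a new reading comes with each control period).
- read_camera(name): name is "scene" or "top"; returns a dict with "color" (400x640x3 uint8, blue, green, red), "range_z" (400x640 float32, m along the optical axis (not along the pixel's ray), 0 where there is no reading), "mtx" (3x3 intrinsics, pixels), "camera_from_world" (4x4, takes a point from world to camera coordinates). Camera axes: x right, y up, looking along -z (the intrinsics and any distortion apply to the point x, -y, -z); pixel columns grow to the right and rows downward; lengths in m; the calibration is good to about 2 mm. A picture is of the moment at which its call begins.
- bot.job_done(): hands the job in; it is judged then, once.
The state is a dict: "time_s": time; "q": joint angles; "joint_vel": joint speeds; "effort": joint torques, N m; "ee_pos": TCP position; "orientation": TCP orientation; "ft_force": force on the tool from outside, world axes, zero at the start; "torque": the same for the moment, N m; "finger_gap": finger opening in m; "grasp_force": force on a finger pad.
Only numpy, scipy, OpenCV 4.12 (cv2) and the standard library are available. Lean on these libraries where they do the work, as an engineer would, in place of code of your own. Each camera call takes 0.05 s, during which the arm holds its last target. There are 200 camera calls.

### The job

The blue-capped reagent is wanted next. Take the reagent carousel by the black handle at its centre, turn it until the vial with the blue cap stands right in line with the red pointer on the base, and finish still gripping the handle, so that the tray is held still there. Do not touch the vials, keep all three standing in their cups, and leave the things around the carousel where they are.

Things in the scene. Friction and masses are not known exactly. Their poses are not given: they have to be found in the camera images.
- carousel_base: Fixed round grey base plate of the carousel, 192 mm across, on the desk; origin on the desk surface, on the carousel's vertical turning axis. A tab on its own -x side (roughly towards the robot; it differs by up to 0.5 rad) carries a red cone pointer, 26 mm long, its axis 18 mm above the desk, whose tip points to the carousel's axis.
- front_place (a point): Where the wanted vial must stand: the point 60 mm from the turning axis in the direction of the red pointer, at the height of the tray's upper face (22.5 mm above the desk).
- handle (a point): Centre of the black upright bar handle, on the turning axis, 130 mm above the desk. The bar stands on a steel post and is rigidly part of the tray: 56 mm long (along the tray's x), 14 mm thick (the tray's y) and 38 mm high (from 111 to 149 mm above the desk).
- tray: White round tray, 176 mm across, upper face 22.5 mm above the desk, with six cups (outer diameter 32, depth 28 mm) on a circle of 60 mm radius, three empty. Origin on the turning axis at the desk surface; its x runs along the handle's bar. It turns either way by more than a full turn on a light friction bearing (0.03 N m), no spring or detents, and carries the vials along.
- blue_vial: White dropper vial with blue cap, 23 mm across, 64 mm high, 22 g, loose in one of the cups (about 1.5 mm of play all round); origin at the centre of its underside, on the tray 22.5 mm above the desk, so its top is 87 mm above the desk. z is up along the vial. Which vial stands in which cup differs, and its own yaw means nothing.
- red_vial: The same kind of vial with a red cap, in another cup, 120 degrees round the tray from the other two vials; origin at the centre of its underside.
- yellow_vial: The same kind of vial with a yellow cap, in another cup; origin at the centre of its underside.
- amber_bottle: Amber glass bottle with dark cap, 52 mm across, 110 mm high, standing loose on the desk beside the carousel; origin at the centre of its underside. To be left alone.
- label_roll: Roll of white labels, 68 mm across, 30 mm high, lying loose on the desk; origin at the centre of its underside. To be left alone.
- bench_timer: White bench timer with a black dial, 60 x 68 x 62 mm, loose on the desk; origin at the centre of its underside. To be left alone.

How it is judged:
On the way:
1. the handle is gripped while the blue vial is still away from the pointer (contact force between the fingers and tray above 2 N and distance between the grasp point and handle below 0.035 m and horizontal distance between blue_vial and front_place above 0.015 m), for 0.2 s.
At the end, for the whole second after the job is handed in: Blue vial within 10 mm (horizontally) of the front place, handle gripped (over 2 N), tray still (under 0.15 rad/s); all vials upright (0.2 rad), down in their cups; bottle, label roll and timer within 20 mm of where they stood (horizontal distance between blue_vial and front_place below 0.01 m and contact force between the fingers and tray above 2 N and distance between the grasp point and handle below 0.035 m and angular speed of tray below 0.15 rad/s and height (world z) of each of yellow_vial, red_vial, blue_vial below 0.03 m and angle between each of yellow_vial, red_vial, blue_vial's own z axis and vertical below 0.2 rad and horizontal distance between yellow_vial and carousel_base between 0.05 and 0.07 m and horizontal distance between red_vial and carousel_base between 0.05 and 0.07 m and horizontal distance between blue_vial and carousel_base between 0.05 and 0.07 m and distance of each of amber_bottle, label_roll, bench_timer from where it was at the start of the episode below 0.02 m); the arm keeps its last pose, push and grip.
It fails at once if the robot touches a vial (over 1 N) (contact force between any of the fingers, the arm and yellow_vial above 1 N or contact force between any of the fingers, the arm and red_vial above 1 N or contact force between any of the fingers, the arm and blue_vial above 1 N).
It fails at once if a vial tips over or comes out of its cup (angle between any of yellow_vial, red_vial, blue_vial's own z axis and vertical above 0.4 rad or height (world z) of any of yellow_vial, red_vial, blue_vial above 0.04 m).
It fails at once if the bottle, label roll or timer is shoved more than 30 mm (distance of any of amber_bottle, label_roll, bench_timer from where it was at the start of the episode above 0.03 m).
It also fails if it takes over 58 s, if anything falls off the work surface, if the arm or the gripper's body presses on something with over 40 N, if the wrist force passes 120 N, or if a joint passes its speed limit or range.

## Working session

There is one attempt and no reset: what is moved stays moved. The work goes in short steps, Python scripts to look and compute and a shell command to move; the robot and the scene stay as the last step left them, time stands still between calls to the robot, and variables do not carry over. Pictures are saved under pics/ and viewed, at most 10 in all, crops included, and the job is handed in when it is done.

```bash
mkdir -p pics
cat > h.py <<'E'
import numpy as np,cv2
from workcell import get_obs,read_camera,bot
def pt(c,u,v,z=None,plane=None):
    """pixel -> world; z = depth, or intersect with horizontal plane"""
    T=np.linalg.inv(c["camera_from_world"]);K=c["mtx"]
    r=np.array([(u-K[0,2])/K[0,0],-(v-K[1,2])/K[1,1],-1.])
    d=T[:3,:3]@r;o=T[:3,3]
    if plane is not None: z=(plane-o[2])/d[2]
    return o+d*z
E
python3 - <<'E'
from h import *
for n in("top","scene"):
    c=read_camera(n);np.savez(n+"0.npz",**c);cv2.imwrite(f"pics/{n}0.png",c["color"])
    print(n,c["mtx"].round(1).tolist(),np.linalg.inv(c["camera_from_world"]).round(3).tolist())
o=get_obs();print({k:np.round(v,3).tolist() for k,v in o.items()})
E
```

```text
top [[425.6, 0.0, 318.9], [0.0, 425.6, 200.1], [0.0, 0.0, 1.0]] [[-0.007, 0.989, -0.146, 0.344], [-0.999, -0.013, -0.034, -0.034], [-0.036, 0.145, 0.989, 1.146], [0.0, 0.0, 0.0, 1.0]]
scene [[385.0, 0.0, 316.9], [0.0, 385.0, 198.5], [0.0, 0.0, 1.0]] [[-0.601, 0.599, -0.53, -0.046], [-0.799, -0.464, 0.382, 0.37], [-0.017, 0.652, 0.758, 0.868], [0.0, 0.0, 0.0, 1.0]]
{'time_s': 0.1, 'q': [1.137, 0.427, 0.074, 1.607, -0.034, 1.111, -0.067], 'joint_vel': [-0.001, -0.001, 0.001, -0.0, 0.001, 0.001, 0.002], 'effort': [0.009, -93.747, 3.677, -45.504, -0.049, 0.017, 0.0], 'ee_pos': [0.19, -0.647, 0.205], 'orientation': [-3.109, -0.446, 0.0], 'ft_force': [0.556, -0.863, -0.753], 'torque': [-0.025, 0.048, -0.019], 'grasp_force': 0.0, 'finger_gap': 0.094}
```

View pics/top0.png

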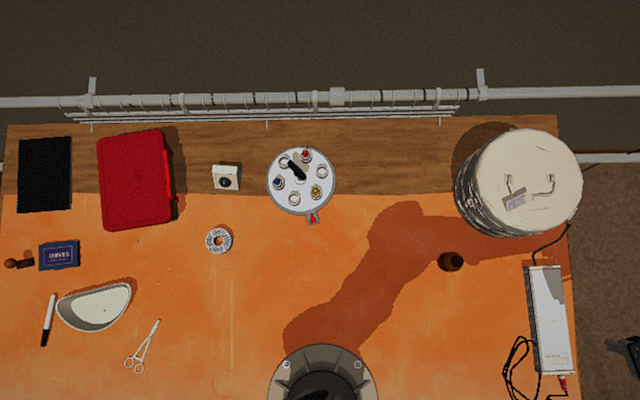

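View pics/scene0.png

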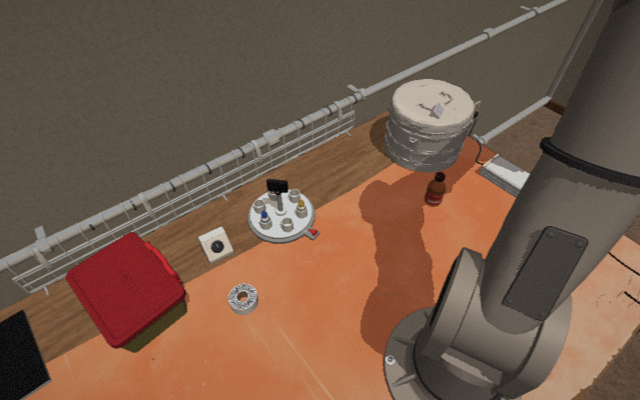

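The top view shows the carousel at about (301,182), pointer at (312,217), blue cap near (279,182), red (306,153), yellow (316,191) and the black handle near (296,168). The bottle, roll and timer are clear of it. Next I'll enlarge this area.

Run:
```python
from h import *
c=np.load("top0.npz");s=np.load("scene0.npz")
a=cv2.resize(c["color"][140:230,255:345],None,fx=6.6,fy=6.6,interpolation=cv2.INTER_CUBIC)
cv2.imwrite("pics/top_c.png",a)
b=cv2.resize(s["color"][170:250,240:330],None,fx=7,fy=7,interpolation=cv2.INTER_CUBIC)
cv2.imwrite("pics/sc_c.png",b)
```

```text
(no output)
```

View pics/top_c.png

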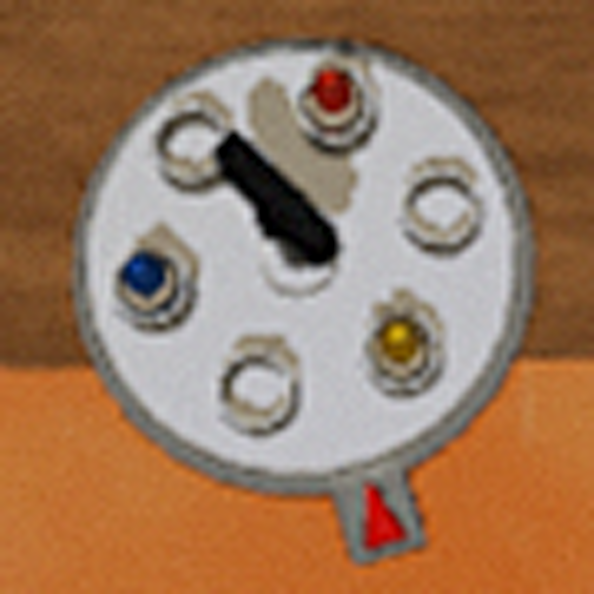

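View pics/sc_c.png

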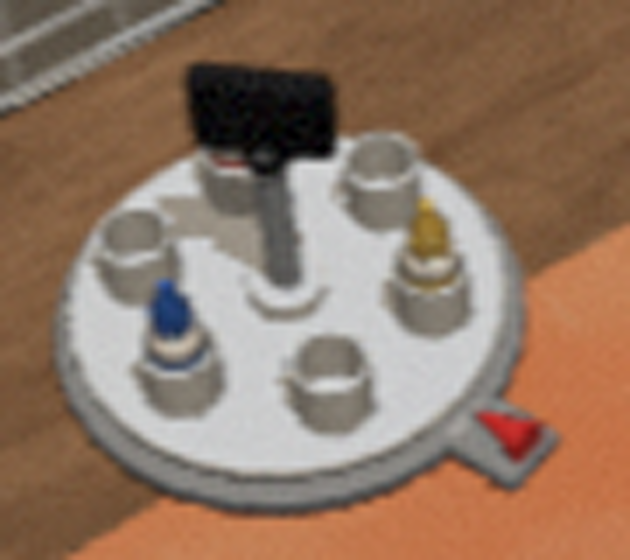

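The crops show blue cap top (143,270), red (332,88), yellow (401,340), pointer tip (372,487) and base middle (385,545), and bar top from about (228,148) to (322,245), with vials and cups evenly spaced at 60°.

```bash
cat > m.py <<'E'
from h import *
c=np.load("top0.npz");s=np.load("scene0.npz")
P=lambda x,y,z:pt(c,255+(x+.5)/6.6-.5,140+(y+.5)/6.6-.5,plane=z)
S=lambda x,y,z:pt(s,240+(x+.5)/7-.5,170+(y+.5)/7-.5,plane=z)
def ang(a):return np.degrees(np.arctan2(a[1],a[0])).round(1)
for nm,F,b,r,y,p0,p1,h0,h1 in (("top",P,(143,270),(332,88),(401,340),(372,487),(385,545),(228,148),(322,245)),
  ("scene",S,(166,282),(0,0),(427,203),(480,414),(530,447),(190,68),(332,78))):
    B,R,Y=F(*b,.086),F(*r,.086),F(*y,.086)
    print(nm,"vials",B.round(4),R.round(4),Y.round(4),"BY",np.linalg.norm(B-Y))
    if nm=="top": C=(B+R+Y)/3
    print("C",C.round(4),[np.linalg.norm((v-C)[:2]).round(4) for v in(B,R,Y)],[ang(v-C) for v in(B,R,Y)])
    t,q=F(*p0,.018),F(*p1,.018);print("ptr",t.round(4),q.round(4),np.linalg.norm(t-q),ang(t-C),ang(q-C),ang(q-t))
    a,e=F(*h0,.149),F(*h1,.149);print("bar",a.round(4),e.round(4),((a+e)/2).round(4),np.linalg.norm(a-e),ang(a-e))
# depth-based: handle points, tray white plane from top camera
v,u=np.mgrid[:400,:640]
for n,c in(("top",c),("scene",s)):
    z=c["range_z"];K=c["mtx"];T=np.linalg.inv(c["camera_from_world"])
    W=np.stack([(u-K[0,2])/K[0,0]*z,-(v-K[1,2])/K[1,1]*z,-z],-1)@T[:3,:3].T+T[:3,3]
    near=(np.hypot(W[...,0]-C[0],W[...,1]-C[1])<.05)&(z>0)
    hp=W[near&(W[...,2]>.115)&(W[...,2]<.16)]
    if len(hp)>4:
        m=hp.mean(0);w,V=np.linalg.eigh(np.cov(hp[:,:2].T));print(n,"handle pts",len(hp),m.round(4),hp[:,2].max().round(3),"yaw",ang(V[:,1]),np.ptp((hp[:,:2]-m[:2])@V[:,1]))
    far=(np.hypot(W[...,0]-C[0],W[...,1]-C[1])<.1)&(z>0)
    tp=W[far&(W[...,2]>.016)&(W[...,2]<.029)]
    (x,y),rad=cv2.minEnclosingCircle((tp[:,:2]*1000).astype(np.float32));print("tray",len(tp),tp[:,2].mean().round(4),x,y,rad)
E
python3 m.py
```

```text
top vials [0.5518 0.111  0.086 ] [0.6227 0.0378 0.086 ] [0.5231 0.0116 0.086 ] BY 0.103489112407166
C [0.5658 0.0535 0.086 ] [np.float64(0.0592), np.float64(0.059), np.float64(0.0599)] [np.float64(103.7), np.float64(-15.4), np.float64(-135.6)]
ptr [0.4744 0.0267 0.018 ] [0.4508 0.0215 0.018 ] 0.024148529437125095 -163.6 -164.5 -167.7
bar [0.5843 0.0716 0.149 ] [0.5477 0.0373 0.149 ] [0.566  0.0545 0.149 ] 0.05011042828383885 43.2
scene vials [0.5553 0.1114 0.086 ] [0.725  0.0866 0.086 ] [0.5272 0.0114 0.086 ] BY 0.10385227198780199
C [0.5658 0.0535 0.086 ] [np.float64(0.0589), np.float64(0.1626), np.float64(0.0571)] [np.float64(100.3), np.float64(11.8), np.float64(-132.6)]
ptr [0.4757 0.0267 0.018 ] [0.4512 0.0207 0.018 ] 0.025267798889562487 -163.5 -164.1 -166.2
bar [0.5884 0.0715 0.149 ] [0.5519 0.0329 0.149 ] [0.5701 0.0522 0.149 ] 0.053105529917156544 46.6
top handle pts 164 [0.5648 0.0556 0.1449] 0.153 yaw -135.0 0.055547381101799014
tray 2464 0.0234 562.4525756835938 57.58356857299805 97.73091125488281
scene handle pts 252 [0.5656 0.0575 0.1367] 0.152 yaw 45.6 0.054813540396889376
tray 1495 0.0224 563.7257690429688 52.04525375366211 94.45545959472656
```

Measurements agree: axis ≈ (0.566, 0.054), blue at about 104.3°, pointer at about 195.8°, bar yaw about 44.3°. So the tray needs about +91.5°. I'll check obstacles along the approach line and express the moves in tool axes.

```bash
cat > go.py <<'E'
from h import *
from scipy.spatial.transform import Rotation as R
import sys
def rel(x,y,z,yaw):
    o=get_obs();M=R.from_rotvec(o["orientation"]).as_matrix()
    d=M.T@(np.array([x,y,z])-o["ee_pos"]);a=np.degrees(np.arctan2(M[1,0],M[0,0]))
    print("t",o["time_s"],"pos",o["ee_pos"].round(4) if hasattr(o["ee_pos"],'round') else o["ee_pos"],"yaw",a.round(2),"tilt",M[2].round(3),"rows",d.round(4),"turn",round(-(yaw-a),2),"gap",o["finger_gap"],"F",o["grasp_force"])
if __name__=="__main__": rel(*map(float,sys.argv[1:]))
E
python3 go.py .566 .054 .205 44.3
python3 - <<'E'
from h import *
c=np.load("top0.npz");z=c["range_z"];K=c["mtx"];T=np.linalg.inv(c["camera_from_world"]);v,u=np.mgrid[:400,:640]
W=np.stack([(u-K[0,2])/K[0,0]*z,-(v-K[1,2])/K[1,1]*z,-z],-1)@T[:3,:3].T+T[:3,3]
W=W[(z>0)&(W[...,2]>.09)&(W[...,0]>.13)&(W[...,0]<.7)&(np.abs(W[...,1])<.75)]
g={}
for p in W: g.setdefault((round(p[0]/.06),round(p[1]/.06)),[]).append(p[2])
for k in sorted(g): print(round(k[0]*.06,2),round(k[1]*.06,2),len(g[k]),round(max(g[k]),2),end=" | ")
E
```

```text
t 0.1 pos [ 0.1895 -0.6475  0.2049] yaw 16.32 tilt [-0.    -0.001 -1.   ] rows [ 5.584e-01 -5.674e-01  4.000e-04] turn -27.98 gap 0.0939431746852524 F 0.0
0.12 -0.6 49 0.33 | 0.12 -0.54 33 0.35 | 0.18 -0.6 258 0.35 | 0.18 -0.54 460 0.35 | 0.36 -0.36 32 0.12 | 0.36 -0.3 96 0.12 | 0.42 -0.6 9 0.18 | 0.42 -0.54 270 0.19 | 0.42 -0.48 626 0.19 | 0.42 -0.42 635 0.19 | 0.42 -0.36 68 0.19 | 0.42 0.36 7 0.1 | 0.42 0.42 93 0.11 | 0.42 0.48 179 0.11 | 0.42 0.54 139 0.11 | 0.48 -0.6 143 0.19 | 0.48 -0.54 713 0.2 | 0.48 -0.48 678 0.21 | 0.48 -0.42 761 0.22 | 0.48 -0.36 709 0.19 | 0.48 0.36 163 0.11 | 0.48 0.42 545 0.1 | 0.48 0.48 563 0.1 | 0.48 0.54 404 0.11 | 0.54 -0.6 223 0.19 | 0.54 -0.54 724 0.2 | 0.54 -0.48 700 0.19 | 0.54 -0.42 686 0.2 | 0.54 -0.36 707 0.19 | 0.54 0.06 113 0.15 | 0.54 0.36 126 0.12 | 0.54 0.42 520 0.11 | 0.54 0.48 533 0.1 | 0.54 0.54 487 0.11 | 0.6 -0.6 37 0.19 | 0.6 -0.54 562 0.2 | 0.6 -0.48 690 0.19 | 0.6 -0.42 670 0.19 | 0.6 -0.36 269 0.19 | 0.6 0.06 60 0.15 | 0.6 0.36 51 0.12 | 0.6 0.42 496 0.11 | 0.6 0.48 524 0.1 | 0.6 0.54 530 0.11 | 0.6 0.6 20 0.1 | 0.66 -0.54 24 0.19 | 0.66 -0.48 167 0.19 | 0.66 -0.42 67 0.19 | 0.66 0.36 1 0.1 | 0.66 0.42 407 0.11 | 0.66 0.48 439 0.11 | 0.66 0.54 365 0.11 | 0.66 0.6 35 0.1 |
```

```bash
python3 -m jog '[[0,0,-0.06,0],[0,0,-0.08,-8],[0.04,-0.04,-0.08,-16],[0.08,-0.08,-0.08,-24],[0.12,-0.12,-0.08,-28]]' 0.07; python3 go.py .566 .054 .20 44.3
```

```text
time_s: 0.72
ee_pos: [0.2716, -0.4971, 0.2852]
orientation: [-2.907, -1.19, 0.0]
ft_force: [1.2, -0.7, -0.3]
finger_gap: 0.0702
grasp_force: 0.0
t 0.725 pos [ 0.2716 -0.4971  0.2852] yaw 44.51 tilt [ 0. -0. -1.] rows [ 0.5963 -0.1866  0.0853] turn 0.21 gap 0.07022103791734696 F 0.0
```

```bash
python3 -m jog '[[0.057,-0.018,0,0],[0.114,-0.036,0,0],[0.171,-0.054,0,0],[0.228,-0.072,0,0],[0.285,-0.09,0,0]]'; python3 -m jog '[[0.057,-0.018,0,0],[0.114,-0.036,0,0],[0.171,-0.054,0,0],[0.228,-0.072,0,0],[0.285,-0.09,0,0]]'; python3 -m jog '[[0.02,-0.006,0.04,0],[0.02,-0.006,0.06,0],[0.02,-0.006,0.06,0]]'; python3 go.py .566 .054 .114 44.3
```

```text
time_s: 1.35
ee_pos: [0.4126, -0.2336, 0.2855]
orientation: [2.909, 1.185, -0.0]
ft_force: [1.0, -0.3, -0.5]
finger_gap: 0.0701
grasp_force: 0.0
time_s: 1.98
ee_pos: [0.5537, 0.0297, 0.2855]
orientation: [2.91, 1.184, -0.0]
ft_force: [-0.3, -0.9, -0.7]
finger_gap: 0.0701
grasp_force: 0.0
time_s: 2.35
ee_pos: [0.5623, 0.0464, 0.224]
orientation: [-2.908, -1.185, 0.005]
ft_force: [0.2, -0.2, -0.4]
finger_gap: 0.0699
grasp_force: 0.0
t 2.35 pos [0.5623 0.0464 0.224 ] yaw 44.34 tilt [-0.002 -0.002 -1.   ] rows [ 0.0082 -0.0027  0.11  ] turn 0.04 gap 0.06989950550876776 F 0.0
```

```bash
python3 -m jog '[[0.008,-0.003,0.03,0],[0.008,-0.003,0.06,0],[0.008,-0.003,0.09,0],[0.008,-0.003,0.11,0],[0.008,-0.003,0.11,0]]'; python3 -m jog '[[0,0,0,0],[0,0,0,0],[0,0,0,0],[0,0,0,0],[0,0,0,0]]' 0; python3 go.py .566 .054 .114 44.3
python3 - <<'E'
from h import *
c=read_camera("scene");np.savez("scene1.npz",**c);cv2.imwrite("pics/sc1.png",cv2.resize(c["color"][130:250,210:350],None,fx=5,fy=5,interpolation=cv2.INTER_CUBIC))
E
```

```text
time_s: 2.98
ee_pos: [0.5666, 0.0538, 0.1151]
orientation: [-2.909, -1.184, 0.002]
ft_force: [0.2, -0.0, 0.0]
finger_gap: 0.0702
grasp_force: 0.0
time_s: 3.6
ee_pos: [0.567, 0.054, 0.1156]
orientation: [2.91, 1.185, 0.0]
ft_force: [0.2, 0.5, -0.3]
finger_gap: 0.0234
grasp_force: 0.0
t 3.6 pos [0.567  0.054  0.1156] yaw 44.31 tilt [ 0.  0. -1.] rows [-0.0007 -0.0006  0.0016] turn 0.01 gap 0.023365546794889634 F 0.0
```

View pics/sc1.png

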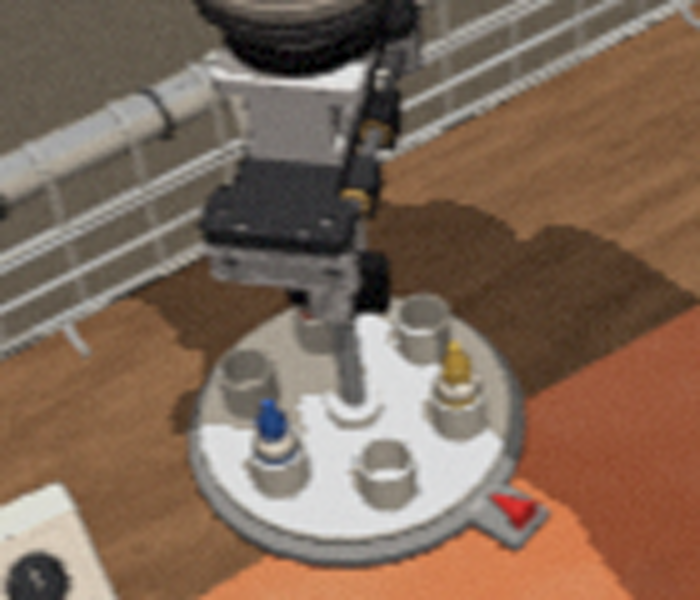

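The fingers straddle the bar, well above the vials (blue at (270,415), yellow at (457,365)), and are still closing. I'll let them finish.

```bash
python3 -m jog '[[0,0,0,0],[0,0,0,0],[0,0,0,0],[0,0,0,0],[0,0,0,0]]'; python3 go.py .566 .054 .114 135.8
```

```text
time_s: 4.28
ee_pos: [0.568, 0.0529, 0.1156]
orientation: [2.909, 1.183, 0.002]
ft_force: [7.2, -5.3, -4.4]
finger_gap: 0.0138
grasp_force: 30.0
t 4.275 pos [0.568  0.0529 0.1156] yaw 44.25 tilt [ 0.001  0.002 -1.   ] rows [-0.0007 -0.0022  0.0015] turn -91.55 gap 0.013836363835533046 F 29.997404515743256
```

```bash
python3 -m jog '[[0,0.001,0,0],[0,0.001,0,-3],[0,0.001,0,-7],[0,0.001,0,-11],[0,0.001,0,-15]]'; python3 -m jog '[[0,0,0,-4],[0,0,0,-8],[0,0,0,-12],[0,0,0,-16],[0,0,0,-20]]'; python3 -m jog '[[0,0,0,-4],[0,0,0,-8],[0,0,0,-12],[0,0,0,-16],[0,0,0,-20]]'; python3 go.py .566 .054 .114 135.8
```

```text
time_s: 4.9
ee_pos: [0.5684, 0.0526, 0.1156]
orientation: [2.728, 1.556, 0.001]
ft_force: [6.2, -3.3, -3.8]
finger_gap: 0.0139
grasp_force: 30.0
time_s: 5.52
ee_pos: [0.5689, 0.0524, 0.1156]
orientation: [2.416, 2.005, 0.002]
ft_force: [11.3, -4.4, -7.5]
finger_gap: 0.0139
grasp_force: 30.0
time_s: 6.15
ee_pos: [0.5696, 0.0524, 0.1156]
orientation: [2.031, 2.394, 0.003]
ft_force: [15.1, -3.7, -11.4]
finger_gap: 0.0138
grasp_force: 30.0
t 6.15 pos [0.5696 0.0524 0.1156] yaw 99.38 tilt [-0.     0.003 -1.   ] rows [ 0.0021 -0.0033  0.0016] turn -36.42 gap 0.01378305001855778 F 29.99650239944458
```

```bash
python3 -m jog '[[0,0.001,0,-1],[0,0.002,0,-4],[0,0.002,0,-8],[0,0.002,0,-12],[0,0.002,0,-16]]'; python3 -m jog '[[0,0,0,-4],[0,0,0,-8],[0,0,0,-12],[0,0,0,-15],[0,0,0,-17]]';  python3 -m jog '[[0,0,0,-2],[0,0,0,-3],[0,0,0,-3],[0,0,0,-3]]'; python3 go.py .566 .054 .114 135.8
python3 - <<'E'
from h import *
for n in("scene","top"):
    c=read_camera(n);np.savez(n+"2.npz",**c)
    if n=="scene":cv2.imwrite("pics/sc2.png",cv2.resize(c["color"][170:250,240:330],None,fx=7,fy=7,interpolation=cv2.INTER_CUBIC))
    else: cv2.imwrite("pics/top2.png",cv2.resize(c["color"][140:230,255:345],None,fx=6.6,fy=6.6,interpolation=cv2.INTER_CUBIC))
E
```

```text
time_s: 6.78
ee_pos: [0.5701, 0.0525, 0.1155]
orientation: [1.678, 2.654, -0.001]
ft_force: [4.0, -6.3, -1.2]
finger_gap: 0.0136
grasp_force: 30.0
time_s: 7.4
ee_pos: [0.5705, 0.0529, 0.1156]
orientation: [1.269, 2.873, 0.0]
ft_force: [7.6, -3.0, -2.9]
finger_gap: 0.0138
grasp_force: 30.0
time_s: 7.9
ee_pos: [0.5706, 0.053, 0.1156]
orientation: [1.195, 2.904, 0.0]
ft_force: [7.6, -4.2, -4.5]
finger_gap: 0.0139
grasp_force: 30.0
t 7.9 pos [0.5706 0.053  0.1156] yaw 135.27 tilt [-0.001  0.001 -1.   ] rows [ 0.004  -0.0025  0.0016] turn -0.53 gap 0.013890884229896762 F 29.996664226055145
```

View pics/sc2.png

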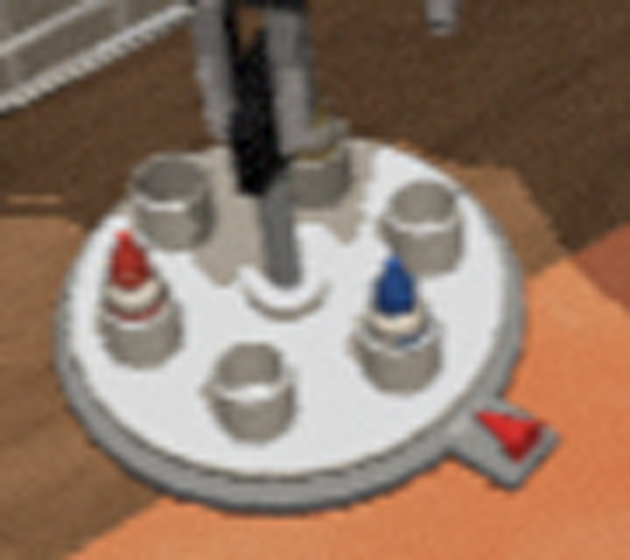

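View pics/top2.png

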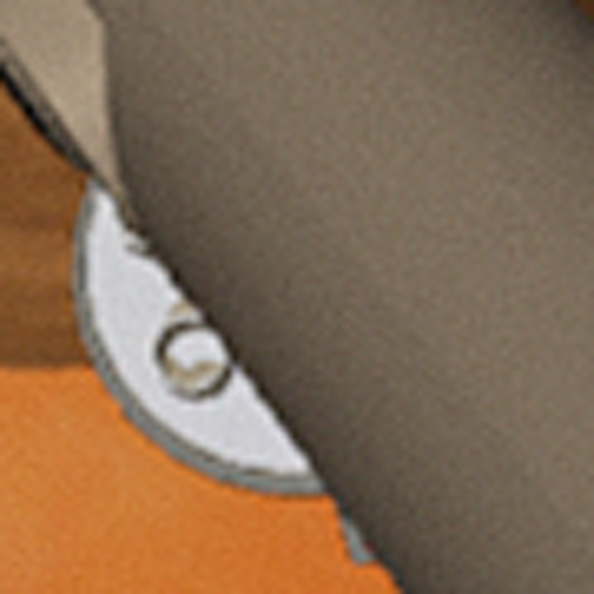

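The scene view shows the blue cap tip at (393,260), red at (125,238), and pointer tip (480,414) to base (530,447). The top view is hidden by the arm. I'll fit the axis from the scene camera alone and check the residual angle.

Run:
```python
from h import *
from scipy.optimize import least_squares
s=np.load("scene2.npz")
S=lambda x,y,z:pt(s,240+(x+.5)/7-.5,170+(y+.5)/7-.5,plane=z)
ang=lambda a:np.degrees(np.arctan2(a[1],a[0]))%360
T={"B0":(166,282),"Y0":(427,203),"B1":(393,260),"R1":(125,238)}
for h in(.085,.087):
    P={k:S(*p,h)[:2] for k,p in T.items()}
    C=least_squares(lambda c:[np.linalg.norm(p-c)-.06 for p in P.values()],[.567,.053]).x
    print(h,C.round(4),{k:(ang(p-C).round(1),np.linalg.norm(p-C).round(4)) for k,p in P.items()})
    for q in((480,414),(530,447),(510,432)): 
        w=S(*q,.018);print("ptr",ang(w[:2]-C).round(1))
    f=C-0;
# tray hub: white-tray outline by cup rims z=.0505: empty cups in scene2
for q in((172,183),(423,208),(251,372)):
    w=S(*q,.0505)[:2];print("cup",ang(w-C).round(1),np.linalg.norm(w-C).round(4))
```

```text
0.085 [0.5707 0.0532] {'B0': (np.float64(104.1), np.float64(0.0597)), 'Y0': (np.float64(224.6), np.float64(0.0601)), 'B1': (np.float64(195.1), np.float64(0.0601)), 'R1': (np.float64(77.2), np.float64(0.0604))}
ptr 195.6
ptr 195.2
ptr 195.7
0.087 [0.5693 0.0539] {'B0': (np.float64(104.3), np.float64(0.0597)), 'Y0': (np.float64(224.4), np.float64(0.06)), 'B1': (np.float64(194.9), np.float64(0.0601)), 'R1': (np.float64(77.4), np.float64(0.0603))}
ptr 196.2
ptr 195.7
ptr 196.2
cup 16.6 0.0583
cup 252.8 0.0585
cup 135.6 0.062
```

The blue vial sits within about 1° (about 1 mm) of the pointer, and the handle is gripped at 30 N. I'm handing it in.

```bash
python3 -c "
from workcell import bot;print(bot.job_done())"
```

```text
the job is handed in; nothing more can be done
None
```

I turned the carousel about 91° by its handle, so the blue vial is within about 1 mm of the pointer line by the scene camera, and handed the job in at about 8 s with the handle still gripped at 30 N; the hand-in gave no verdict.

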